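# Shut and bar the ring-stock case

## Task

Put the ring stock away at the goldsmith's bench: with the fingertips, gently push the dark sliding cover of the wooden case fully shut over the tray of rings, without slamming it. Then push the red bar round, without gripping or forcing it, until it lies square across the case behind the cover. Leave the rings in the tray and everything else on the bench where it is.

Things in the scene. Friction and masses are not known exactly. Their poses are not given: they have to be found in the camera images.
- case: light-wood case fixed to the bench, 124 wide (x) x 290 mm long (y). Origin on the bench, z up. y -150 to 0: solid deck, top z 45. y 0 to 140: blue-lined open tray, floor z 10, walls to z 45. Brass guide strips along x = +-55 stand to z 50. The cover slides along y over deck and tray; a dark ear at the -x side carries the red bar. The deck is clear above and at its -y end.
- cover (a joint): sliding dark-wood cover, a slab 104 (case x) x 136 (case y) x 20 mm thick, from z 46 to 66 above the bench. Value = how far open, in m: 0 is shut (tray fully covered, hard stop), at most 0.09. It opens to the case's -y, over the deck; friction 1.5 N, stays where it is left
- cover_edge (a point): centre of the cover's upright rear (-y) face, brass-faced, 104 mm wide, z 46 to 66; it lies at case (0, -value of joint cover, 56 mm). Pushing this face towards the case's +y shuts the cover
- bar (a joint): red swing bar, rad, turning level on a vertical pin. 0: along the case's -y, beside the deck; negative: swung outward off the case (to -0.4); grows anticlockwise seen from above to 1.571 (hard stop), where it points along the case's +x, square across the deck behind the shut cover. Friction about 0.08 N m, stays where it is left
- bar_pivot (a point): the bar's pin, at case (-67, -12) mm, z 60, mid-height of the bar
- bar_tip (a point): centre of the bar's rounded free end, 105 mm from the pin; the bar is 14 mm wide and its body fills z 52 to 68 above the bench
- ring_a: brass ring, 24 mm across, 7 mm high, lying loose in the tray
- ring_b: steel ring, 26 mm across, 6 mm high, lying loose in the tray
- pliers: small pliers with red handles, about 150 x 45 x 12 mm, lying on the bench beside the case; bystander
- graver: engraving tool with a wooden mushroom handle, about 110 x 28 x 28 mm, lying beyond the tray end of the case; bystander
- paper_cup: white paper cup, 68 mm wide, 75 mm high; bystander
- blue_cup: blue plastic cup, 84 mm wide, 110 mm high; bystander
- jar: amber jar, 56 mm wide, 65 mm high; bystander

How it is judged:
By the outcome, as a careful person would: the job done as asked, in the order asked, and still so for the second after the job is handed in, with the robot touching nothing.
It also fails if it takes over 48 s, if anything falls off the work surface, if the arm or the gripper's body presses on something with over 40 N, if the wrist force passes 120 N, or if a joint passes its speed limit or range.

## Robot

A 7-joint arm with a two-finger parallel gripper is mounted at the origin on the work surface. World frame = base frame: x ahead of the robot, y to its left, z up, the work surface at z = 0. Lengths are in m, angles in rad, forces in N, time in s.
With the tool pointing down it reaches from about 0.425 to 0.925 m from the base axis. Payload 6.8 kg.
Tool frame: the origin (TCP) lies on the front face of the gripper's body, between the roots of the fingers; the fingertips stand 73 mm ahead of it and the grasp point (between the pads) lies 54 mm ahead of it (env.nose_length is the distance from the TCP to the fingertips, in m); z points along the fingers, y is the line along which they close (so a half turn about z gives the same grasp; the last joint's range is limited). The gripper opens to 85 mm and grips with 20 to 120 N. Pads are 22 mm wide; open, the fingers measure 114 mm over their backs; the gripper's body (76 mm by 85 mm) begins 54 mm behind the grasp point. The pads swing forward as they close: fully open they stand 13 mm farther back than shut.
Start: joints at [1.114, 0.477, 0.022, 1.555, -0.011, 1.109, -0.083], TCP at [0.231, -0.634, 0.304] pointing down, gripper open.
Joint ranges: [-2.96, 2.96], [-0.34, 2.1], [-1.41, 1.46], [0.24, 2.44], [-1.37, 4.51], [0.17, 1.92], [-2.96, 2.96]. Speed limits (rad/s): [2.39, 2.39, 3.14, 3.14, 3.14, 3.14, 3.14].

## Interface

Orientations are given as a unit quaternion [w, x, y, z].
In Python, from cell import env, kin, camera, calibration, job gives the robot as it stands. The module is installed in compiled form; this text tells all that it offers. Calls block until the motion is done:
- env.reach(position, orientation): joint-space move of the TCP to a pose.
- env.movel(position, velocity=0.15, rot=None, stop_force=None): straight line of the TCP; rot=None keeps the orientation; velocity is the mean speed in m/s. With stop_force (N) it stops when the force on the tool has changed by that much, and returns True; else False.
- env.goto_joints(angles): joint-space move.
- env.grip(opening, f_grip=None): finger opening in m; f_grip is the grip in N (None keeps the last); returns when the fingers have stopped.
- env.dwell(seconds).
- kin.inverse_kinematics(position, orientation): joint angles nearest the present ones, or None.
- env.get_state(): the state.
- camera(name): name is "scene" or "top" or "wrist"; returns (picture, depth): 480x640x3 uint8, blue, green, red; 480x640 float32, m along the optical axis (not along the pixel's ray), 0 where there is no reading.
- calibration(name): a dict with "fx", "fy", "cx", "cy" (pixels), "rvec" (rotation vector, rad) and "tvec" (3), from world to camera coordinates, as OpenCV has them. Camera axes: x right, y down, z forward; pixel columns grow to the right and rows downward; lengths in m; the calibration is good to about 2 mm. The wrist camera is an equidistant fisheye: a pixel r from the principal point sees the ray r / f radians off the axis. A picture is of the moment at which its call begins: read the wrist's pose just before it. calibration takes no time and is no camera call; for the wrist camera it gives the pose at the moment of the call.
A pose or a line that the arm cannot do raises env.PlanningError and nothing moves.
- job.job_done(): hands the job in; it is judged then, once.
The state is a dict: "time": time; "qpos": joint angles; "joint_velocities": joint speeds; "joint_torque": joint torques, N m; "tcp_pos": TCP position; "orientation": TCP orientation; "force": force on the tool from outside, world axes, zero at the start; "torque": the same for the moment, N m; "opening": finger opening in m; "gripper_force": force on a finger pad.
Only numpy, scipy, OpenCV 4.12 (cv2) and the standard library are available. Lean on these libraries where they do the work, as an engineer would, in place of code of your own. Each camera call takes 0.05 s, during which the arm holds its last target. There are 200 camera calls.

## Working session

There is one attempt and no reset: what is moved stays moved. The work goes in short steps, each a Python script; the robot and the scene stay as the last script left them, time stands still between calls to the robot, and variables do not carry over. Pictures are saved under pics/ and viewed, at most 10 in all, crops included, and the job is handed in when it is done.

```bash
mkdir -p pics
python3 - <<'E'
from cell import env,camera,calibration
import cv2,numpy as np
for n in("top","scene"):
    p,d=camera(n); cv2.imwrite(f"pics/{n}0.png",p); np.save(f"pics/{n}0.npy",d); print(n,calibration(n))
s=env.get_state();print(s["time"],s["tcp_pos"],s["orientation"],env.nose_length)
E
```

```text
top {'fx': 477.86747794560813, 'fy': 477.86747794560813, 'cx': 322.23283316021843, 'cy': 246.55551145255308, 'rvec': array([ 2.11774687, -2.1526139 ,  0.12497327]), 'tvec': array([0.02835387, 0.59296574, 1.2299038 ])}
scene {'fx': 579.9877623414521, 'fy': 579.9877623414521, 'cx': 309.0531479232836, 'cy': 234.41570822712563, 'rvec': array([ 1.83218954,  1.801641  , -0.63471059]), 'tvec': array([-0.02467244, -0.39919135,  1.747959  ])}
0.1 [ 0.23056149 -0.63397983  0.30303016] [-7.83258120e-04  9.84828983e-01  1.73525864e-01 -1.89787736e-04] 0.0726
```

View pics/top0.png

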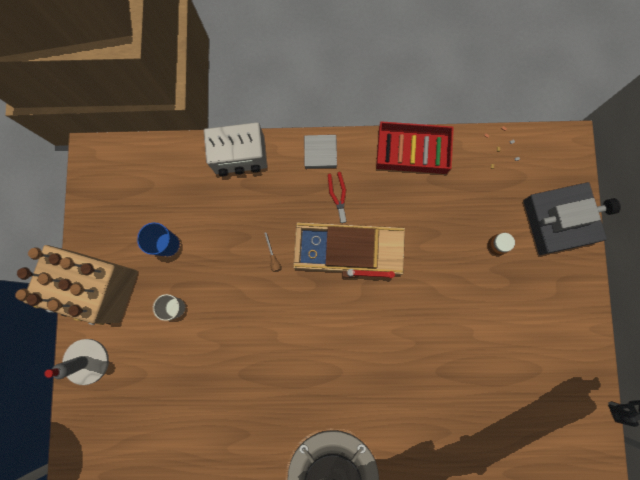

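View pics/scene0.png

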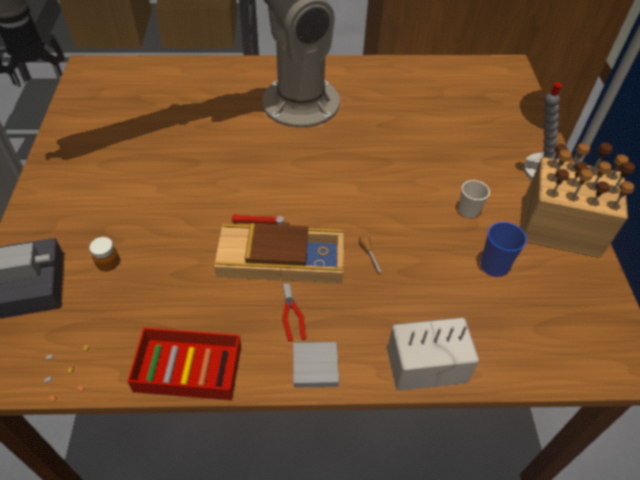

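Run:
```python
import cv2
p=cv2.imread("pics/top0.png")[210:290,280:420]
cv2.imwrite("pics/crop.png",cv2.resize(p,None,fx=5.7,fy=5.7,interpolation=cv2.INTER_CUBIC))
```

```text
(no output)
```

View pics/crop.png

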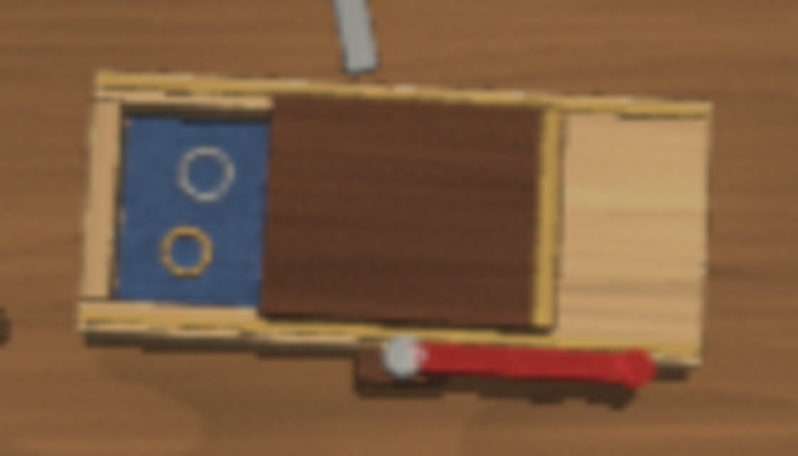

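```bash
cat > h.py <<'E'
import numpy as np,cv2
from cell import env,kin,camera,calibration,job
def px2w(name,uv,z):
    c=calibration(name);R=cv2.Rodrigues(c["rvec"])[0];o=-R.T@c["tvec"]
    r=R.T@np.array([(uv[0]-c["cx"])/c["fx"],(uv[1]-c["cy"])/c["fy"],1.]);return o+r*(z-o[2])/r[2]
def fit(src,dst):  # 2D rigid: dst=R src+t
    s=np.array(src,float);d=np.array(dst,float);a=s-s.mean(0);b=d-d.mean(0)
    th=np.arctan2((a[:,0]*b[:,1]-a[:,1]*b[:,0]).sum(),(a*b).sum())
    R=np.array([[np.cos(th),-np.sin(th)],[np.sin(th),np.cos(th)]]);t=d.mean(0)-R@s.mean(0)
    return th,R,t,d-(s@R.T+t)
E
python3 - <<'E'
from h import *
f=lambda u,v:(280+(u+.5)/5.7-.5,210+(v+.5)/5.7-.5)
C=[(97,72),(712,103),(700,363),(78,330)]
W=[px2w("top",f(*c),.048)[:2] for c in C]
S=[(.062,.140),(.062,-.150),(-.062,-.150),(-.062,.140)]
th,R,t,res=fit(S,W);print(th,t,res*1000)
for n,c,z in [("rearR",(557,108),.066),("rearL",(550,328),.066),("frR",(273,97),.066),("frL",(260,315),.066),("pin",(403,357),.07),("tip",(655,370),.068),("mid tip",(640,369),.068)]:
    w=px2w("top",f(*c),z)[:2];print(n,w,(R.T@(w-t))*1000)
d=np.load("pics/top0.npy")
c=calibration("top");Rc=cv2.Rodrigues(c["rvec"])[0]
for q in [(450,200),(630,200),(200,210),(550,370)]:
    u,v=f(*q);z=d[round(v),round(u)];P=Rc.T@(np.array([(u-c["cx"])/c["fx"]*z,(v-c["cy"])/c["fy"]*z,z])-c["tvec"]);print(q,P)
E
```

```text
-0.07218321270082675 [ 0.58914798 -0.04728388] [[-1.46483671 -1.70960744]
 [-0.89474994  0.7378422 ]
 [ 1.58032735  1.98809923]
 [ 0.7792593  -1.01633399]]
rearR [ 0.6350518  -0.12691877] [ 51.52758607 -76.11690205]
rearL [ 0.53361617 -0.12062706] [-50.09765747 -77.15717489]
frR [0.64272719 0.00352021] [49.77566207 54.53595701]
frL [0.54182107 0.01106004] [-51.41146204  54.7787486 ]
pin [ 0.52117581 -0.05349134] [-67.34748205 -11.09348657]
tip [ 0.51354826 -0.16721843] [ -66.75310992 -125.07452597]
mid tip [ 0.51411389 -0.16047668] [ -66.67516836 -118.30953654]
(450, 200) [ 0.59371506 -0.0769274   0.06264659]
(630, 200) [ 0.59550859 -0.16195885  0.03989949]
(200, 210) [0.59897999 0.04019784 0.00868358]
(550, 370) [ 0.51461171 -0.12015916  0.06470098]
```

```bash
cat >> h.py <<'E'
TH=-0.0722;T=np.array([.58915,-.04728]);RC=np.array([[np.cos(TH),-np.sin(TH)],[np.sin(TH),np.cos(TH)]])
def W(x,y,z): return np.r_[RC@[x,y]+T,z]
def Q(psi): psi=psi+TH; return np.array([0,np.cos(psi/2),np.sin(psi/2),0])
def rep(n=""):
    s=env.get_state();p=RC.T@(s["tcp_pos"][:2]-T)
    print(n,"t%.2f"%s["time"],"case mm",(p*1000).round(1),"z%.4f"%s["tcp_pos"][2],"F",s["force"].round(2),"j7 %.2f"%s["qpos"][6])
E
python3 - <<'E'
from h import *
q=Q(np.pi/2)
env.grip(0.0);rep("grip")
env.reach(W(0,-.125,.18),q);rep("above")
env.movel(W(0,-.125,.127),.1);rep("down")
print(env.movel(W(0,-.03,.127),.04,stop_force=8));rep("pushed")
p,d=camera("top");cv2.imwrite("pics/c1.png",cv2.resize(p[190:310,260:440],None,fx=4,fy=4))
print(env.movel(W(0,.004,.127),.012,stop_force=4));rep("end")
E
```

```text
grip t0.87 case mm [-315.2 -611.4] z0.3039 F [ 0.53 -0.11  0.79] j7 -0.08
above t2.99 case mm [-1.000e-01 -1.268e+02] z0.1801 F [-1.42  0.42 -0.04] j7 -0.14
down t3.67 case mm [   0.2 -125. ] z0.1271 F [-0.55  1.19  0.32] j7 -0.17
False
pushed t6.20 case mm [  0.  -30.1] z0.1270 F [ 0.55 -1.83 -0.3 ] j7 -0.34
True
end t7.83 case mm [ -0.3 -12. ] z0.1266 F [-0.26  0.78  0.17] j7 -0.37
```

Run:
```python
from h import *
rep()
print(env.movel(W(0,.004,.127),.012,stop_force=5));rep("again")
env.movel(W(0,-.04,.127),.06)
env.movel(W(0,-.06,.18),.12)
env.reach(W(-.12,-.10,.18),Q(0));rep("side")
p,d=camera("top");cv2.imwrite("pics/c2.png",cv2.resize(p[190:310,260:440],None,fx=4,fy=4,interpolation=cv2.INTER_CUBIC))
p,d=camera("scene");cv2.imwrite("pics/c3.png",cv2.resize(p[190:310,190:380],None,fx=4,fy=4,interpolation=cv2.INTER_CUBIC))
```

```text
t7.83 case mm [ -0.3 -12. ] z0.1266 F [-0.26  0.78  0.17] j7 -0.37
True
again t8.32 case mm [ -0.9 -11.9] z0.1257 F [-0.47  0.54 -0.65] j7 -0.38
side t10.73 case mm [-119.7  -99.6] z0.1797 F [ 0.25  0.97 -0.01] j7 -1.53
```

View pics/c2.png

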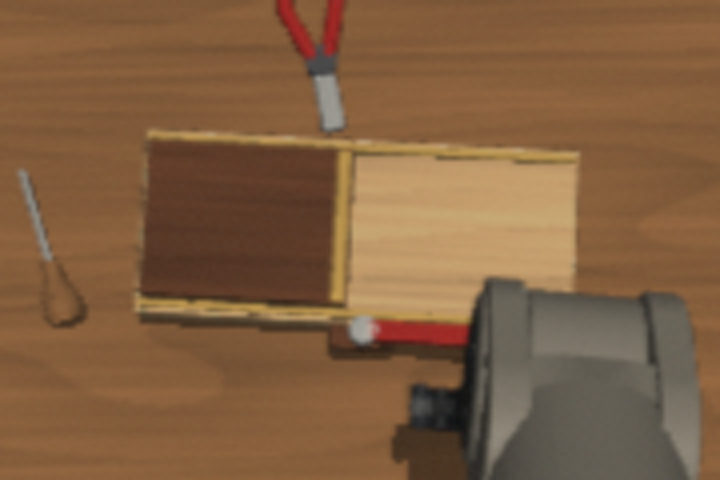

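View pics/c3.png

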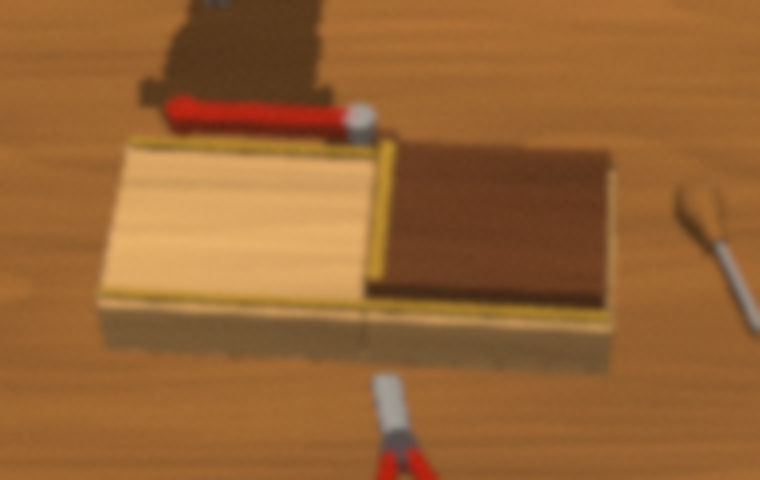

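Run:
```python
from h import *
for c in [(352,152),(343,303),(150,140),(141,293)]:
    w=px2w("top",(260+(c[0]+.5)/4-.5,190+(c[1]+.5)/4-.5),.066);print(c,(RC.T@(w[:2]-T)*1000).round(1))
w=px2w("top",(260+352.5/4-.5,190+152.5/4-.5),.066); assert abs((RC.T@(w[:2]-T))[1])<.005
r=.085
def P(a,off,z=.127):
    return W(-.067+r*np.sin(a)-off*np.cos(a),-.012-r*np.cos(a)-off*np.sin(a),z)
env.movel(P(0,.045,.18),.1,rot=Q(0))
env.movel(P(0,.045),.1);rep("down")
print(env.movel(P(0,.019),.04,stop_force=8));rep("near")
A=np.radians(np.arange(10,85,10)) 
for a in A:
    hit=env.movel(P(a,.018),.05,rot=Q(a),stop_force=8);rep("%d %s"%(np.degrees(a),hit))
    if hit: break
```

```text
(352, 152) [49.8  1.6]
(343, 303) [-49.9   2.4]
(150, 140) [ 50.8 134.7]
(141, 293) [-50.6 134. ]
down t11.77 case mm [-111.8  -97.1] z0.1272 F [-0.2   0.76  0.36] j7 -1.56
False
near t12.57 case mm [-86.3 -97. ] z0.1269 F [ 0.14 -0.43 -0.88] j7 -1.56
10 False t13.04 case mm [-70.3 -98.9] z0.1269 F [-0.65 -0.28 -0.03] j7 -1.42
20 False t13.49 case mm [-55.1 -98. ] z0.1270 F [-0.15  0.47 -0.28] j7 -1.28
29 False t13.94 case mm [-40.4 -94.6] z0.1270 F [-1.2  -0.77  0.11] j7 -1.14
40 False t14.39 case mm [-26.4 -88.7] z0.1270 F [-0.28  0.48 -0.  ] j7 -1.01
50 False t14.84 case mm [-13.7 -80.5] z0.1270 F [-0.26  0.06  0.24] j7 -0.88
59 False t15.29 case mm [ -2.6 -70.3] z0.1270 F [0.2  0.27 0.29] j7 -0.75
70 False t15.74 case mm [  6.5 -58.2] z0.1270 F [-0.21 -0.53 -0.27] j7 -0.62
80 False t16.19 case mm [ 13.4 -44.7] z0.1270 F [-0.22 -0.59 -0.45] j7 -0.50
```

Run:
```python
from h import *
r=.085
env.movel(W(.0175,-.036,.127),.03,rot=Q(np.pi/2),stop_force=4);rep("a")
print(env.movel(W(.018,-.020,.127),.008,stop_force=4));rep("b")
env.movel(W(.018,-.06,.127),.08)
env.movel(W(.018,-.09,.2),.12)
env.reach(W(-.05,-.30,.30),Q(np.pi/2));rep("away")
p,d=camera("top");cv2.imwrite("pics/d1.png",cv2.resize(p[190:310,260:440],None,fx=4,fy=4,interpolation=cv2.INTER_CUBIC))
p,d=camera("scene");cv2.imwrite("pics/d2.png",p)
```

```text
a t16.65 case mm [ 17.4 -36.2] z0.1270 F [-0.18  0.53  0.14] j7 -0.36
True
b t17.60 case mm [ 17.5 -31. ] z0.1266 F [ 0.21 -1.17 -0.08] j7 -0.37
away t19.88 case mm [ -49.5 -297.8] z0.2991 F [ 0.31  0.47 -0.68] j7 0.21
```

View pics/d1.png

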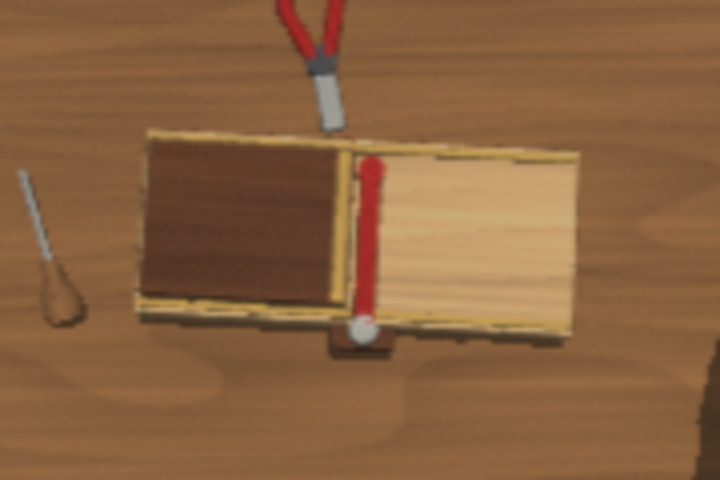

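View pics/d2.png

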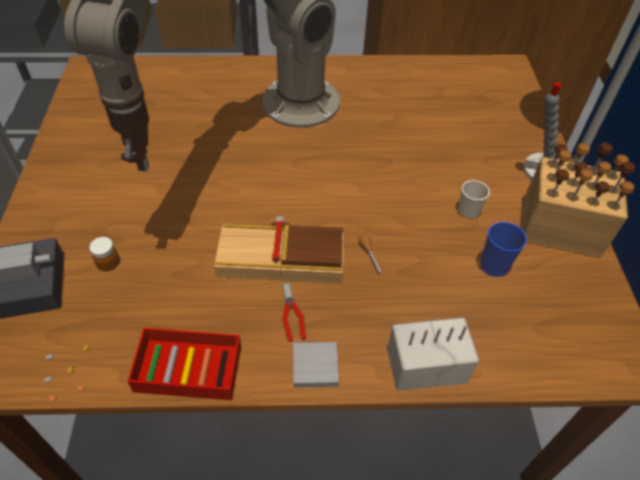

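The top view shows the cover fully over the tray. The bar runs from the pin at (363,330) to its tip at (372,167), parallel to the cover's rear edge. The pliers, graver, cups and jar have not moved.

```bash
python3 -c "
from cell import job;print(job.job_done())"
```

```text
the job is handed in; nothing more can be done
None
```

I pushed the cover shut to its stop and swung the red bar square across the case behind it; the bench items look unmoved, the rings are now hidden under the cover, and I handed the job in at about 20 s on the robot clock.

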